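Reagent change-over: post spent cassettes, load the fresh one

TASK

Clear the spent reagent cassettes (grey, orange label) off the bench first: lift each one off from the top, without dragging the pile along under it, and push it through the red sprung flap into the waste bin, so that the flap snaps shut behind it. Only when all of them are in the bin, slide the fresh cassette (white, green label) fully home into the reader's slot, and leave the other things on the bench standing where they are.

Things in the scene. Friction and masses are not known exactly. Their poses are not given: they have to be found in the camera images.
- spent_a1: Spent reagent cassette: grey slab 70 x 50 x 14 mm (x, y, z), about 110 g, orange label and a black square on both flat faces. Origin at the centre of the slab, x along its length, z through its thickness. Lowest of a pile, flat on the bench.
- spent_a2: Spent reagent cassette: grey slab 70 x 50 x 14 mm (x, y, z), about 110 g, orange label and a black square on both flat faces. Origin at the centre of the slab, x along its length, z through its thickness. Lies flat across spent_a1.
- spent_a3: Spent reagent cassette: grey slab 70 x 50 x 14 mm (x, y, z), about 110 g, orange label and a black square on both flat faces. Origin at the centre of the slab, x along its length, z through its thickness. Lies flat across spent_a2; in some starts absent.
- spent_b: Spent reagent cassette: grey slab 70 x 50 x 14 mm (x, y, z), about 110 g, orange label and a black square on both flat faces. Origin at the centre of the slab, x along its length, z through its thickness. Lies flat on the bench by itself; in some starts absent.
- spent_c: Spent reagent cassette: grey slab 70 x 50 x 14 mm (x, y, z), about 110 g, orange label and a black square on both flat faces. Origin at the centre of the slab, x along its length, z through its thickness. Lies flat across the fresh cassette; in some starts absent.
- fresh: Fresh reagent cassette: the same slab, 70 x 50 x 14 mm, about 110 g, origin at its centre, x along its length, but white with a green label; flat on the bench at the start, sometimes with a spent one on top.
- bin: Waste bin fixed on the bench: hollow yellow box, L-shaped from the side. Upper part 200 (x) x 140 (y), clear walls and roof, top 222 above the bench; its front face with the red flap looks to the bin's own -x. In front of it a level blue sill, 140 wide, 160 mm above the bench, reaches 110 mm out from the face. Origin on the underside, 90 mm behind the face. Behind the flap things drop inside.
- bin_mouth (a point): Middle of the lower edge of the bin's opening, on the front face at sill height (160 mm above the bench). x points into the bin, y along the opening, z up. The opening is 72 wide and 46 high, and closed by the flap.
- flap (a joint): Red sprung flap, 68 wide x 44 high, in the bin's opening, hinged along its upper edge 46 mm above the sill, 3 mm behind the front face. 0 is shut; it swings inward and up to 1.45 rad. A light spring (0.2 N at its lower edge, 0.5 N well open) snaps it shut; what is left half-way holds it open.
- reader: Cassette reader fixed on the bench: white box 180 (x) x 160 (y), 115 high, with a blue screen housing (185 high) from 90 mm behind the front face on. Origin at the centre of its underside; the slot faces its own -x. In front of the slot an aluminium sill, level with the slot floor 60 mm above the bench, 90 wide, reaches 100 mm out from the front face.
- reader_slot (a point): Middle of the slot floor's edge on the reader's front face, 60 mm above the bench. x points into the slot, y along it, z up. The slot is 53 wide and 17 high with a short flared mouth about 60 wide, and 45 deep to a hard stop: a cassette pushed home sticks out 25 mm, its centre 10 mm inside the face.
- timer: Bystander: white timer, 28 x 68 x 62 high, standing; origin at the centre of its underside.
- tub: Bystander: white round tub, 72 across, 85 high; origin at the centre of its underside.
- vial: Bystander: one small amber vial with a blue cap, 23 across, 42 high, standing; origin at the centre of its underside.
- vial2: Bystander: the same kind of vial with a red cap.

How it is judged:
By the outcome, as a careful person would: the job done as asked, in the order asked, and still so for the second after the job is handed in, with the robot touching nothing.
Of spent_a3, spent_b, spent_c only 1 to 3 are there at a start; the rules pass over those that are not, and their reading is None.
At some moment in a run one of fresh may be knocked a few centimetres aside while the robot is not near it.
Once in a run the grip may slacken for a moment while it holds something.
It also fails if it takes over 210 s, if anything falls off the work surface, if the arm or the gripper's body presses on something with over 40 N, if the wrist force passes 120 N, or if a joint passes its speed limit or range.

ROBOT

A 6-joint arm with a two-finger parallel gripper is mounted at the origin on the work surface. World frame = base frame: x ahead of the robot, y to its left, z up, the work surface at z = 0. Lengths are in m, angles in rad, forces in N, time in s.
With the tool pointing down it reaches from about 0.325 to 0.9 m from the base axis. Payload 6.1 kg.
Tool frame: the origin (TCP) lies midway between the tips of the shut fingers; the grasp point (between the pads) lies 19 mm behind it; z points along the fingers, y is the line along which they close (so a half turn about z gives the same grasp; the last joint's range is limited). The gripper opens to 85 mm and grips with 20 to 120 N. Pads are 22 mm wide; open, the fingers measure 114 mm over their backs; the gripper's body (76 mm by 85 mm) begins 54 mm behind the grasp point. The pads swing forward as they close: fully open they stand 13 mm farther back than shut.
Start: joints at [-1.433, 0.22, 1.526, -0, 1.395, -0.126], TCP at [0.163, -0.603, 0.231] pointing down, gripper open.
Joint ranges: [-2.98, 2.98], [-0.91, 2.08], [0.09, 2.57], [-1.24, 4.39], [0.2, 2.65], [-2.68, 2.68]. Speed limits (rad/s): [2.57, 2.57, 3.01, 3.14, 3.14, 3.14].

INTERFACE

Orientations are given as [roll, pitch, yaw] about the fixed x, y, z axes, in that order (R = Rz(yaw) Ry(pitch) Rx(roll)).
In Python, from plant import movep, move_l, set_joints, gripper_to, hold, inverse_kinematics, observe, get_image, get_calibration, Unreachable, job_done gives the robot as it stands. Calls block until the motion is done:
- movep(position, orientation): joint-space move of the TCP to a pose.
- move_l(position, feed=0.15, rotation=None, max_force=None): straight line of the TCP; rotation=None keeps the orientation; feed is the mean speed in m/s. With max_force (N) it stops when the force on the tool has changed by that much, and returns True; else False.
- set_joints(angles): joint-space move.
- gripper_to(opening, f_grip=None): finger opening in m; f_grip is the grip in N (None keeps the last); returns when the fingers have stopped.
- hold(seconds).
- inverse_kinematics(position, orientation): joint angles nearest the present ones, or None.
- observe(): the state.
- get_image(name): name is "scene" or "top" or "wrist"; returns (picture, depth): 420x560x3 uint8, red, green, blue; 420x560 float32, m along the optical axis (not along the pixel's ray), 0 where there is no reading.
- get_calibration(name): a dict with "intrinsics" (3x3 intrinsics, pixels), "world_from_camera" (4x4, takes a point from camera to world coordinates). Camera axes: x right, y down, z forward; pixel columns grow to the right and rows downward; lengths in m; the calibration is good to about 2 mm. A picture is of the moment at which its call begins: read the wrist's pose just before it. get_calibration takes no time and is no camera call; for the wrist camera it gives the pose at the moment of the call.
A pose or a line that the arm cannot do raises Unreachable and nothing moves.
- job_done(): hands the job in; it is judged then, once.
The state is a dict: "time_s": time; "q": joint angles; "joint_velocities": joint speeds; "joint_torque": joint torques, N m; "eef_pos": TCP position; "tcp_rot": TCP orientation; "ft_force": force on the tool from outside, world axes, zero at the start; "torque": the same for the moment, N m; "opening": finger opening in m; "grasp_force": force on a finger pad.
Only numpy, scipy, OpenCV 4.12 (cv2) and the standard library are available. Lean on these libraries where they do the work, as an engineer would, in place of code of your own. Each camera call takes 0.05 s, during which the arm holds its last target. There are 200 camera calls.

## Working session

There is one attempt and no reset: what is moved stays moved. The work goes in short steps, each a Python script; the robot and the scene stay as the last script left them, time stands still between calls to the robot, and variables do not carry over. Pictures are saved under pics/ and viewed, at most 14 in all, crops included, and the job is handed in when it is done.

```bash
ls; mkdir -p pics; python3 - <<'E'
from plant import *
import cv2,numpy as np
for n in("scene","top"):
    p,d=get_image(n); cv2.imwrite(f"pics/{n}0.png",p[...,::-1]); np.savez(f"/tmp/{n}0.npz",p=p,d=d)
    c=get_calibration(n); print(n,np.round(c["intrinsics"],1).tolist(),np.round(c["world_from_camera"],3).tolist())
print(observe())
E
```

```text
pics
scene [[476.1, 0.0, 283.8], [0.0, 476.1, 214.7], [0.0, 0.0, 1.0]] [[-0.781, 0.495, -0.382, 1.02], [0.625, 0.605, -0.493, 0.517], [-0.013, -0.624, -0.782, 1.006], [0.0, 0.0, 0.0, 1.0]]
top [[496.7, 0.0, 277.4], [0.0, 496.7, 217.3], [0.0, 0.0, 1.0]] [[-0.004, -0.989, 0.151, 0.41], [-1.0, 0.004, 0.0, -0.019], [-0.001, -0.151, -0.989, 1.429], [0.0, 0.0, 0.0, 1.0]]
{'time_s': 0.1, 'q': array([-1.43307690e+00,  2.21159355e-01,  1.52748560e+00,  1.64400774e-06,
        1.39472134e+00, -1.26088293e-01]), 'joint_velocities': array([ 1.85654762e-03, -6.17215282e-04, -3.11277607e-03,  1.53114972e-04,
        9.71448971e-04,  2.63801672e-05]), 'joint_torque': array([ 1.64741788e-03, -4.98247290e+01, -3.90542686e+01, -8.71694192e-05,
        5.67731840e-03,  1.79591996e-05]), 'eef_pos': array([ 0.16290234, -0.60283125,  0.23030703]), 'tcp_rot': array([-3.13983330e+00, -2.24648505e-04,  2.63807229e-01]), 'ft_force': array([-0.38342184,  0.01065283, -0.27411714]), 'torque': array([0.02696271, 0.00607146, 0.02281367]), 'grasp_force': 0.0, 'opening': 0.08546297156000832}
```

View pics/top0.png

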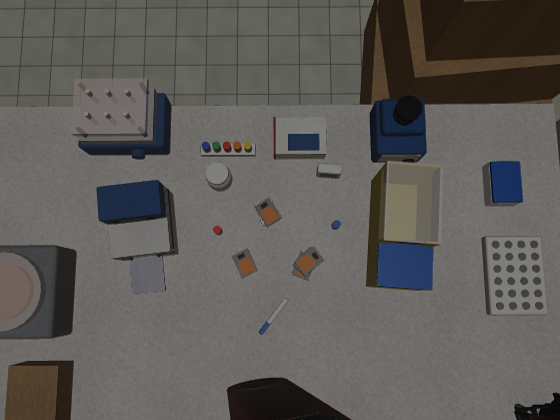

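View pics/scene0.png

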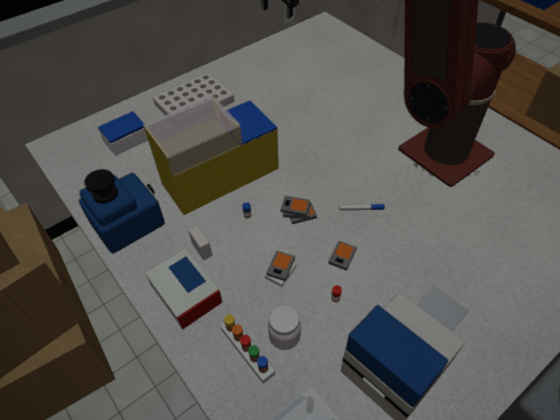

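The top view shows the a-pile at (307,262), spent_b at (245,263) and spent_c on the fresh cassette at (267,212). The reader is at left with its sill at (148,275), and the bin is at right with its blue sill at (405,266). The vials are at (336,225) and (217,230), the tub at (218,175) and the timer at (329,170). The scene view agrees with this.

```bash
cat > h.py <<'E'
import numpy as np, cv2
from plant import *
def cloud(name):
    if name=="wrist": c=get_calibration(name)   # arm at rest
    p,d=get_image(name)
    c=get_calibration(name); K=c["intrinsics"]; T=c["world_from_camera"]
    return p,d,world(d,K,T)
def world(d,K,T):
    v,u=np.mgrid[:d.shape[0],:d.shape[1]]
    X=np.stack([(u-K[0,2])/K[0,0]*d,(v-K[1,2])/K[1,1]*d,d],-1)@T[:3,:3].T+T[:3,3]
    X[d==0]=np.nan
    return X
def rect(m,X):
    "min area rect in world xy of masked points -> centre, (long,short), yaw of long side, median z"
    P=X[m]; (c,s,a)=cv2.minAreaRect((P[:,:2]*1000).astype(np.float32))
    if s[0]<s[1]: s=s[::-1]; a+=90
    a=(a+90)%180-90
    return np.round(np.array(c)/1000,4),np.round(s,1),round(np.radians(a),3),round(float(np.median(P[:,2])),4)
def blobs(m,minpix):
    n,l,st,_=cv2.connectedComponentsWithStats(m.astype(np.uint8))
    return [(l==i,st[i]) for i in range(1,n) if st[i,4]>=minpix]
E
python3 - <<'E'
from h import *
for n in("top","scene"):
    z=np.load(f"/tmp/{n}0.npz");p,d=z["p"],z["d"];c=get_calibration(n)
    X=world(d,c["intrinsics"],c["world_from_camera"]);hsv=cv2.cvtColor(p,cv2.COLOR_RGB2HSV)
    print(n,"bench z noise",np.nanstd(X[...,2][(abs(X[...,2])<.008)]))
    Z=X[...,2];roi=(X[...,0]>.2)&(X[...,0]<.75)&(abs(X[...,1])<.6)
    for m,st in blobs(roi&(Z>.006),25): print("blob",st,*rect(m,X),"zmax",np.round(np.percentile(Z[m],[5,95]),3))
    org=(hsv[...,0]>4)&(hsv[...,0]<18)&(hsv[...,1]>150)&(hsv[...,2]>90)&roi
    for m,st in blobs(org,25): print("orange",st,*rect(m,X))
    blue=(hsv[...,0]>100)&(hsv[...,0]<130)&(hsv[...,1]>120)&(Z>.15)&(Z<.175)
    for m,st in blobs(blue,100): print("sill",st,*rect(m,X))
    for m,st in blobs((abs(Z-.06)<.006)&roi,100): print("z60",st,*rect(m,X))
    for m,st in blobs((abs(Z-.115)<.006)&roi,100): print("z115",st,*rect(m,X))
    for m,st in blobs((abs(Z-.222)<.006)&roi,50): print("z222",st,*rect(m,X))
E
```

```text
top bench z noise 0.003035648620434446
blob [ 365  161   79  130 8688] [ 0.5741 -0.3851] [312.5 215. ] -0.084 0.2191 zmax [0.064 0.226]
blob [206 170  27  22 472] [0.7273 0.1484] [70.  45.2] 1.566 0.0824 zmax [0.018 0.089]
blob [317 172  25   8 146] [ 0.7445 -0.1658] [65.4  9.2] 1.555 0.0454 zmax [0.009 0.064]
blob [  96  179   83  116 6501] [0.573  0.3838] [329.4 224.4] 0.125 0.1159 zmax [0.055 0.187]
blob [255 198  27  29 472] [0.6423 0.0109] [77.9 56.7] 0.426 0.0279 zmax [0.015 0.033]
blob [332 219  10  11  69] [ 0.6076 -0.1856] [33.5 24.3] -0.484 0.0411 zmax [0.014 0.046]
blob [213 226  10   9  65] [0.5876 0.1524] [22.1 20. ] 0.805 0.0413 zmax [0.019 0.047]
blob [  30  246   47   93 3621] [0.4178 0.5762] [239.9  47.5] 0.001 0.1334 zmax [0.026 0.169]
blob [291 247  33  34 618] [ 0.4949 -0.099 ] [101.6  64.5] -0.667 0.0413 zmax [0.012 0.047]
blob [232 249  26  29 441] [0.4959 0.0759] [70.4 58.4] 0.471 0.0144 zmax [0.009 0.02 ]
blob [259 298  29  38 205] [ 0.3479 -0.0038] [120.8  16.4] -0.645 0.0129 zmax [0.008 0.019]
blob [ 39 361  35  16 452] [0.2149 0.5743] [51.6 28.6] 1.548 0.09
[... 2079 characters left out ...]
 [0.6357 0.0079] [41.  35.1] 0.555 0.0279
sill [ 228  101   49   43 1053] [ 0.48   -0.3382] [143.1 106.2] 1.483 0.1592
sill [348 339  72  63 488] [0.6938 0.3722] [155.5   7.9] -1.418 0.1626
z60 [167 152 111  50 336] [ 0.5945 -0.2807] [316.7  71.4] -0.302 0.06
z60 [ 416  286   53   46 1163] [0.4518 0.3413] [90.1 72.9] -1.462 0.0593
z60 [342 360  66  58 241] [0.6923 0.3705] [158.1   7.6] -1.454 0.0592
z115 [172 138 106  50 353] [ 0.586  -0.2795] [310.9  19.9] -0.127 0.1152
z115 [ 383  293   81   79 1968] [0.5547 0.3542] [161.3  81.4] -1.494 0.1144
z115 [345 349  69  60 219] [0.694  0.3711] [157.4   6.1] -1.434 0.1132
z222 [ 143   96   97   62 3124] [ 0.6345 -0.3522] [202.9 147.8] -0.071 0.2213
```

```bash
cat >> h.py <<'E'
PI=np.pi
MOUTH=np.array([.534,-.346]); BY=-.083; SILL=.160
def binxy(x,y=0): c,s=np.cos(BY),np.sin(BY); return MOUTH+[c*x-s*y,s*x+c*y]
E
python3 - <<'E'
from h import *
for x in(-.13,-.10,0,.03): print(x,inverse_kinematics([*binxy(x),SILL+.014],[PI,-1.0,BY]))
print(inverse_kinematics([*binxy(-.05),SILL+.01],[PI,0,BY]))
movep([.497,.077,.22],[PI,0,.46])
p,d,X=cloud("wrist"); cv2.imwrite("pics/w0.png",p[...,::-1])
c=get_calibration("wrist");print(np.round(c["world_from_camera"],3).tolist(),c["intrinsics"][0,0],observe()["eef_pos"],observe()["time_s"])
E
```

```text
-0.13 [-1.42741839 -0.22354277  2.40754863  1.1848676   1.08671177 -0.45012331]
-0.1 [-1.34079604 -0.17894066  2.37176318  1.22533127  1.01761544 -0.43052613]
0 [-1.09655459 -0.01386427  2.2225542   1.33836942  0.82405364 -0.37901959]
0.03 [-1.03619576  0.03754015  2.17053732  1.36345941  0.77685588 -0.36344902]
[-7.47788180e-01  1.94019364e-01  1.67512552e+00 -4.44089210e-16
  1.27244777e+00  9.06008147e-01]
[[0.443, -0.863, -0.244, 0.559], [-0.897, -0.426, -0.119, 0.106], [-0.001, 0.272, -0.962, 0.362], [0.0, 0.0, 0.0, 1.0]] 351.6215732499261 [0.49718916 0.07629683 0.21997751] 2.825
```

View pics/w0.png

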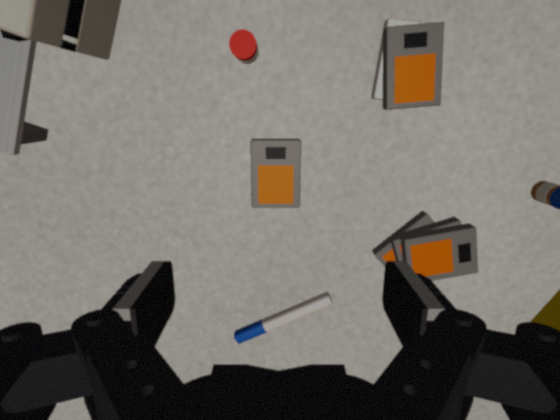

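The wrist view shows spent_b at (276,173), c on the fresh cassette at (412,65) and the three-high a-pile at (440,250). I'll locate all the top slabs from this picture by their height.

```bash
cat >> h.py <<'E'
def slabs(name="wrist",hue=(4,18),px=150):
    "top slabs carrying a label of that hue: list of (centre xy, size mm, yaw, top z)"
    p,d,X=cloud(name); hsv=cv2.cvtColor(p,cv2.COLOR_RGB2HSV); Z=X[...,2]; out=[]
    lab=(hsv[...,0]>=hue[0])&(hsv[...,0]<=hue[1])&(hsv[...,1]>110)&(hsv[...,2]>60)&(Z<.3)
    for m,st in blobs(lab,px):
        c=np.median(X[m],0)
        near=(np.hypot(X[...,0]-c[0],X[...,1]-c[1])<.065)&(abs(Z-c[2])<.006)
        near=cv2.morphologyEx(near.astype(np.uint8),cv2.MORPH_OPEN,np.ones((3,3),np.uint8))
        b=[q for q,_ in blobs(near,px) if (q&m).any()]
        if b: out.append(rect(max(b,key=lambda q:(q&m).sum()),X))
    return out
E
python3 - <<'E'
from h import *
for s in slabs(): print(s)
E
```

```text
(array([0.6424, 0.0126]), array([70.3, 50.4]), np.float64(0.545), 0.0273)
(array([0.4979, 0.0794]), array([69.8, 50. ]), np.float64(0.461), 0.0136)
(array([ 0.5018, -0.1017]), array([70.1, 50.8]), np.float64(-0.932), 0.0413)
```

```bash
cat >> h.py <<'E'
def st(tag):
    o=observe(); print(tag,"t",round(o["time_s"],1),"tcp",np.round(o["eef_pos"],4),"open",round(o["opening"],4),"grip",round(o["grasp_force"],1),"F",np.round(o["ft_force"],1)); return o
E
python3 - <<'E'
from h import *
gripper_to(.066,40)
movep([.498,.0792,.05],[PI,0,.461])
print(move_l([.498,.0792,-.01],.04,max_force=3)); o=st("touch")
z=o["eef_pos"][2]
move_l([.498,.0792,z+.003],.1)
gripper_to(.04,50); st("grip")
move_l([.498,.0792,.10],.15); st("lift")
p,d,X=cloud("wrist"); cv2.imwrite("pics/w1.png",p[...,::-1])
E
```

```text
True
touch t 5.2 tcp [ 0.4978  0.0792 -0.0066] open 0.0662 grip 2.9 F [-1.3 -0.7  6.1]
grip t 5.7 tcp [ 0.4989  0.0792 -0.0027] open 0.0486 grip 56.3 F [-1.2 -0.   7.1]
lift t 6.6 tcp [0.497  0.0792 0.0989] open 0.0487 grip 51.8 F [ 0.6 -0.3 -2.7]
```

View pics/w1.png

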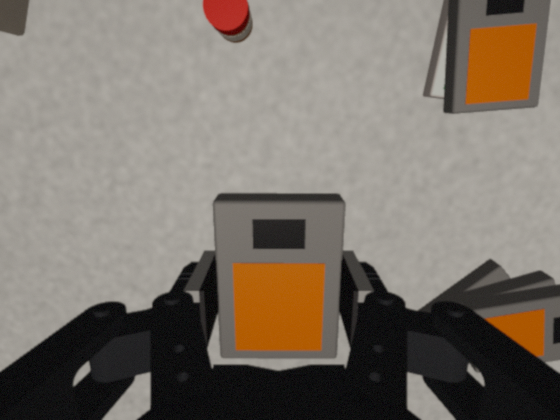

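The slab is held squarely, filling (215–345, 195–360). Next I'll place it on the bin sill and push it in with tilted, closed fingers.

```bash
cat >> h.py <<'E'
def place_bin(dz):
    "slab held; dz = TCP height above the slab's underside"
    o=observe(); x,y,_=o["eef_pos"]
    move_l([x,y,.26],.3)
    movep([*binxy(-.09),.26],[PI,0,BY])
    o=st("over sill")
    if o["grasp_force"]<5: return False
    move_l([*binxy(-.055),SILL+.025+dz],.2)
    print("contact",move_l([*binxy(-.055),SILL+dz-.004],.04,max_force=4)); st("placed")
    gripper_to(.068); move_l([*binxy(-.055),SILL+.08],.25)
    return True
PITCH=-1.0
def push_bin(end=.03):
    gripper_to(0)
    movep([*binxy(-.135),SILL+.075],[PI,PITCH,BY])
    move_l([*binxy(-.128),SILL+.013],.15)
    hit=move_l([*binxy(end),SILL+.013],.12,max_force=20); st("pushed, stopped=%s"%hit)
    return hit
def back_out():
    move_l([*binxy(-.12),SILL+.02],.3); move_l([*binxy(-.14),SILL+.09],.3)
E
python3 - <<'E'
from h import *
print(place_bin(-.003)); push_bin(.0)
p,d=get_image("scene"); cv2.imwrite("pics/s1.png",p[60:260,60:360,::-1].repeat(2,0).repeat(2,1))
E
```

```text
over sill t 8.9 tcp [ 0.4448 -0.3375  0.2597] open 0.0487 grip 51.8 F [-0.2  0.7 -1.8]
contact True
placed t 10.0 tcp [ 0.479  -0.3414  0.1574] open 0.0493 grip 55.0 F [ 0.2 -0.9  4.5]
True
pushed, stopped=False t 14.4 tcp [ 0.5337 -0.3458  0.1727] open -0.0001 grip 0.1 F [-1.1  0.4 -0.2]
```

View pics/s1.png

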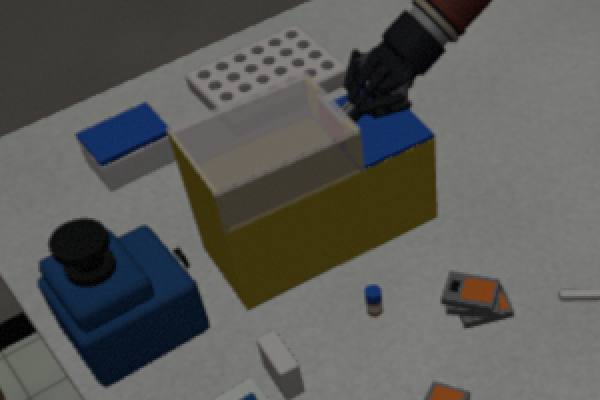

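The fingers are at the mouth at (355,105), and no slab is left on the sill. I'll push on inside, back out and check.

```bash
python3 - <<'E'
from h import *
print(move_l([*binxy(.03),SILL+.013],.12,max_force=20)); st("in"); back_out()
p,d,X=cloud("wrist"); cv2.imwrite("pics/w2.png",p[...,::-1]); st("out")
E
```

```text
False
in t 14.8 tcp [ 0.5638 -0.348   0.1725] open 0.0001 grip 0.3 F [ 0.2  0.9 -1.4]
out t 15.9 tcp [ 0.3952 -0.334   0.2502] open -0.0001 grip 0.0 F [-0.  -0.3  0.1]
```

View pics/w2.png

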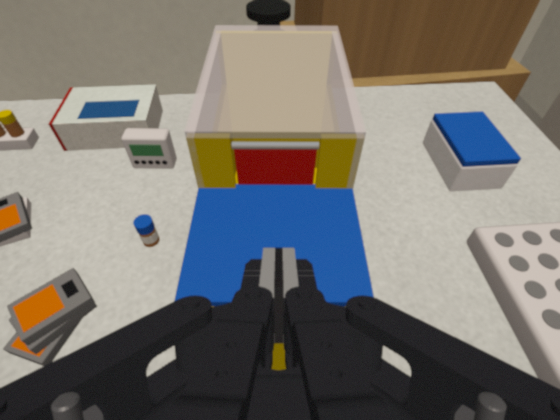

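The flap is shut at (275,166) and the sill is empty, so spent_b is in. Next is the a-pile, one slab at a time with the same routine.

```bash
cat >> h.py <<'E'
def pick(near,zlow,hue=(4,18)):
    "look from above, grasp the top slab near there whose underside is at zlow"
    gripper_to(.066,50)
    movep([near[0]-.02,near[1],.22],[PI,0,near[2]])
    S=[s for s in slabs(hue=hue) if np.hypot(*(s[0]-near[:2]))<.08]; print(S)
    c,size,yaw,z=min(S,key=lambda s:np.hypot(*(s[0]-near[:2])))
    assert abs(size[0]-70)<4 and abs(size[1]-50)<4 and abs(z-zlow-.0135)<.006,"odd slab"
    movep([*c,zlow+.05],[PI,0,yaw])
    print("touch",move_l([*c,zlow+.0005],.1,max_force=8))
    gripper_to(.04,50); o=st("grip"); dz=o["eef_pos"][2]-zlow
    move_l([*c,zlow+.06],.12); o=st("lift")
    assert o["opening"]>.045 and o["grasp_force"]>20,"no grasp"
    return dz
def check_out(name):
    p,d,X=cloud("wrist"); cv2.imwrite(f"pics/{name}.png",p[...,::-1]); h=cv2.cvtColor(p,cv2.COLOR_RGB2HSV)
    r=((h[...,0]<4)|(h[...,0]>175))&(h[...,1]>170)&(h[...,2]>60); r[:, :180]=0
    v,u=np.nonzero(r); sill=p[195:240,200:350].astype(int); b=(sill[...,2]>sill[...,0]+40).mean()
    print("red px",len(v),"rows",v.min(),v.max(),"blue frac",round(b,3))
E
python3 - <<'E'
from h import *
check_out("ref")
dz=pick([.5018,-.1017,-.932],.028)
if place_bin(dz):
    push_bin(.03); back_out(); check_out("a3"); st("done")
E
```

```text
red px 2587 rows 148 181 blue frac 1.0
[(array([ 0.5015, -0.1027]), array([69.7, 50.2]), np.float64(-0.928), 0.0417)]
touch False
grip t 20.3 tcp [ 0.5028 -0.1032  0.0299] open 0.0485 grip 52.3 F [-1.2  0.4  6.8]
lift t 20.9 tcp [ 0.501  -0.1025  0.0874] open 0.0485 grip 51.7 F [ 0.5  0.5 -1.6]
over sill t 22.8 tcp [ 0.4441 -0.3376  0.2584] open 0.0481 grip 51.8 F [ 0.5  0.2 -1.1]
contact True
placed t 24.0 tcp [ 0.4788 -0.3414  0.162 ] open 0.0487 grip 52.4 F [-1.1  0.8  3.9]
pushed, stopped=False t 28.5 tcp [ 0.5635 -0.3484  0.1728] open 0.0004 grip 0.3 F [ 0.3 -0.1 -0.5]
red px 2509 rows 150 183 blue frac 1.0
done t 29.6 tcp [ 0.3952 -0.3341  0.2502] open -0.0002 grip 0.0 F [0.1 0.3 0. ]
```

```bash
sed -i 's/zlow+.0005\]/zlow+.0015]/' h.py; python3 - <<'E'
from h import *
movep([.46,-.1,.24],[PI,0,-.3]); print(slabs())
E
```

```text
[(array([0.6425, 0.0114]), array([71.2, 50.1]), np.float64(0.537), 0.028), (array([ 0.4991, -0.0997]), array([70.1, 50.1]), np.float64(-0.785), 0.0278)]
```

```bash
python3 - <<'E'
from h import *
dz=pick([.4991,-.0997,-.785],.014)
if place_bin(dz):
    push_bin(.03); back_out(); check_out("a2"); st("done")
    movep([.46,-.1,.24],[PI,0,-.3]); print(slabs())
E
```

```text
[(array([ 0.4991, -0.0994]), array([70.1, 50. ]), np.float64(-0.784), 0.028)]
touch False
grip t 34.0 tcp [ 0.5004 -0.0998  0.0169] open 0.0484 grip 52.3 F [ 0.6 -0.4  6.1]
lift t 34.7 tcp [ 0.4986 -0.0992  0.0735] open 0.0486 grip 51.7 F [-0.3  0.7 -1. ]
over sill t 36.5 tcp [ 0.444  -0.3375  0.2583] open 0.0483 grip 51.8 F [-0.   0.  -1.5]
contact True
placed t 37.7 tcp [ 0.4788 -0.3413  0.163 ] open 0.0481 grip 52.4 F [-1.1  0.7  4.4]
pushed, stopped=False t 42.2 tcp [ 0.5635 -0.3484  0.1728] open -0.0 grip 0.3 F [-0.8  0.6 -0. ]
red px 2500 rows 150 183 blue frac 1.0
done t 43.3 tcp [ 0.3952 -0.3341  0.2502] open 0.0001 grip 0.0 F [-0.9  0.  -0.4]
[(array([0.6425, 0.0115]), array([71.3, 50.1]), np.float64(0.538), 0.028), (array([ 0.4894, -0.0907]), array([70.1, 50. ]), np.float64(-0.377), 0.0139)]
```

```bash
python3 - <<'E'
from h import *
dz=pick([.4894,-.0907,-.377],0)
if place_bin(dz):
    push_bin(.03); back_out(); check_out("a1"); st("done")
    movep([.56,.01,.27],[PI,0,.5]); print(slabs())
    p,d=get_image("wrist"); cv2.imwrite("pics/w3.png",p[...,::-1])
E
```

```text
[(array([ 0.4898, -0.0907]), array([69.9, 50. ]), np.float64(-0.374), 0.0146)]
touch False
grip t 47.5 tcp [ 0.4911 -0.0912  0.0029] open 0.0483 grip 52.3 F [-0.6  0.7  6.1]
lift t 48.1 tcp [ 0.4894 -0.0906  0.0596] open 0.0485 grip 51.7 F [ 0.2 -0.5 -2.5]
over sill t 49.9 tcp [ 0.4441 -0.3374  0.2585] open 0.0486 grip 51.7 F [ 0.4 -0.1 -1.6]
contact True
placed t 51.1 tcp [ 0.4788 -0.3413  0.1629] open 0.0487 grip 52.4 F [-1.6  0.2  4.6]
pushed, stopped=False t 55.7 tcp [ 0.5635 -0.3484  0.1728] open 0.0002 grip 0.3 F [ 0.7  1.  -0. ]
red px 2506 rows 150 183 blue frac 1.0
done t 56.8 tcp [ 0.3952 -0.3341  0.2502] open 0.0002 grip 0.0 F [-0.2  0.2 -0. ]
[(array([0.6427, 0.0118]), array([70.2, 49.8]), np.float64(0.519), 0.0279)]
```

View pics/w3.png

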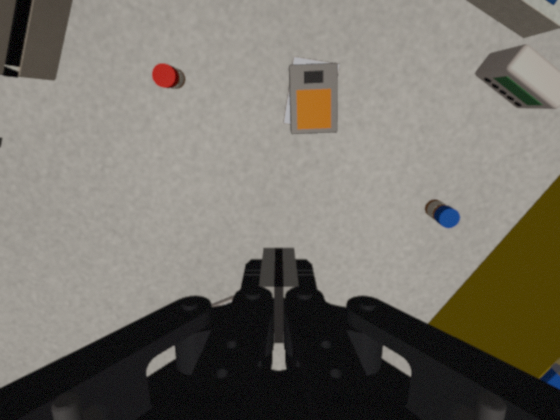

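The view shows c on the fresh cassette at (313,98), with the rest of the bench clear of slabs. Next I'll move c, then locate the fresh cassette and the reader from close by.

```bash
python3 - <<'E'
from h import *
dz=pick([.6427,.0118,.519],.014)
if place_bin(dz):
    push_bin(.03); back_out(); check_out("c"); st("done")
    movep([.56,.01,.27],[PI,0,.5]); print("spent",slabs()); print("fresh",slabs(hue=(40,85)))
    movep([.45,.335,.27],[PI,0,.12]); p,d,X=cloud("wrist"); cv2.imwrite("pics/w4.png",p[...,::-1]); np.savez("/tmp/r.npz",p=p,d=d,X=X); st("reader")
    Z=X[...,2]
    for lo in(.06,.115):
        for m,s in blobs(cv2.morphologyEx((abs(Z-lo)<.005).astype(np.uint8),cv2.MORPH_OPEN,np.ones((3,3))),800): print(lo,s,*rect(m,X))
E
```

```text
[(array([0.6435, 0.0124]), array([69.8, 49.9]), np.float64(0.528), 0.0291)]
touch False
grip t 61.0 tcp [0.6446 0.0123 0.0168] open 0.0483 grip 52.8 F [0.4 1.1 2.5]
lift t 61.6 tcp [0.6431 0.0124 0.0736] open 0.0486 grip 52.4 F [-0.2  0.  -1.4]
over sill t 63.9 tcp [ 0.4449 -0.3378  0.2598] open 0.0485 grip 52.4 F [ 0.2  0.4 -0.7]
contact True
placed t 65.1 tcp [ 0.4788 -0.3414  0.1628] open 0.0483 grip 53.0 F [-1.3  0.6  4.8]
pushed, stopped=False t 69.6 tcp [ 0.5635 -0.3484  0.1728] open -0.0 grip 0.3 F [-0.7  0.7 -0.7]
red px 2513 rows 150 183 blue frac 1.0
done t 70.7 tcp [ 0.3952 -0.3341  0.2502] open -0.0002 grip 0.0 F [ 0.6 -0.5 -0.6]
spent []
fresh [(array([0.6468, 0.0162]), array([70.4, 50. ]), np.float64(0.344), 0.0138)]
reader t 73.6 tcp [0.4508 0.3339 0.27  ] open -0.0001 grip 0.0 F [0.3 0.3 0.2]
0.06 [  42   55   21  225 1265] [0.4219 0.5603] [233.3   8.6] 0.019 0.06
0.06 [ 225  112   92   96 8445] [0.4642 0.3427] [96.7 90.1] 0.117 0.0595
0.115 [  164     0   210   110 22086] [0.5552 0.3532] [160.3  80.3] -1.452 0.1144
0.115 [   0   47   30  259 2031] [0.4212 0.5601] [232.2   5.3] 0.002 0.115
```

View pics/w4.png

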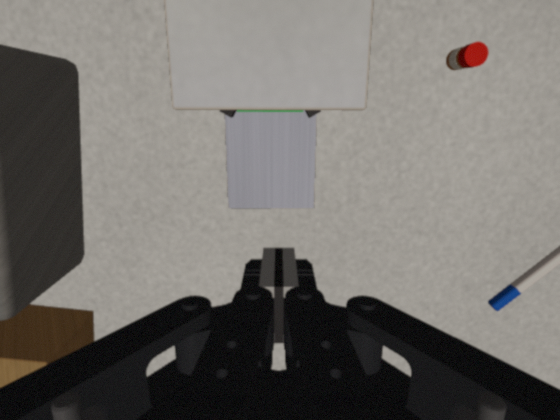

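View pics/c.png

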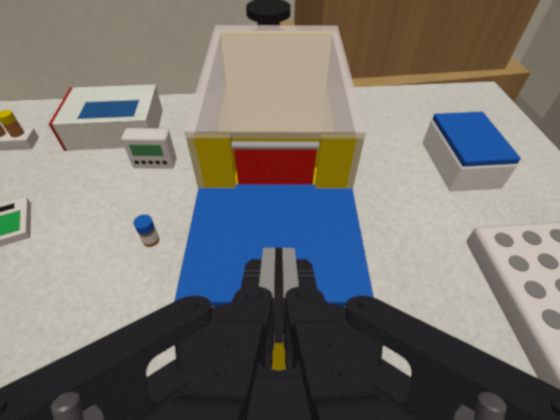

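All five spent cassettes are in: the flap is shut at (275,166), the sill is empty, and the fresh cassette's green label shows at left. In the reader view the sill spans (225–316, 110–208). That puts the slot at about (0.5155, 0.3487) with yaw 0.118.

```bash
cat >> h.py <<'E'
SL=np.array([.5155,.3487]); SY=.118
def sxy(x,y=0): c,s=np.cos(SY),np.sin(SY); return SL+[c*x-s*y,s*x+c*y]
E
python3 - <<'E'
from h import *
dz=pick([.6468,.0162,.344],0,hue=(40,85))
o=observe(); x,y,_=o["eef_pos"]; move_l([x,y,.26],.25)
movep([*sxy(-.07),.26],[PI,0,SY]); o=st("over reader sill"); assert o["grasp_force"]>5
move_l([*sxy(-.052),.06+.02+dz],.2)
print(move_l([*sxy(-.052),.06+dz-.004],.03,max_force=4)); o=st("sill")
z=o["eef_pos"][2]+.001
move_l([*sxy(-.052),z],.05)
print("insert stopped",move_l([*sxy(-.017),z],.04,max_force=10)); st("in")
p,d=get_image("wrist"); cv2.imwrite("pics/w5.png",p[...,::-1])
E
```

```text
[(array([0.647 , 0.0167]), array([69.1, 49.9]), np.float64(0.346), 0.0137)]
touch False
grip t 77.3 tcp [0.6481 0.0166 0.0027] open 0.0484 grip 53.0 F [-0.1  0.2  3.3]
lift t 78.0 tcp [0.6466 0.0167 0.0597] open 0.0486 grip 52.6 F [-1.2  0.2 -1.7]
over reader sill t 80.3 tcp [0.4466 0.3398 0.2597] open 0.0484 grip 52.6 F [-0.6  0.1 -1.7]
True
sill t 82.0 tcp [0.4636 0.3425 0.0627] open 0.0483 grip 53.2 F [-0.1 -0.5  4.4]
insert stopped False
in t 83.3 tcp [0.4984 0.3467 0.0636] open 0.0483 grip 52.6 F [ 0.7  0.1 -0.5]
```

View pics/w5.png

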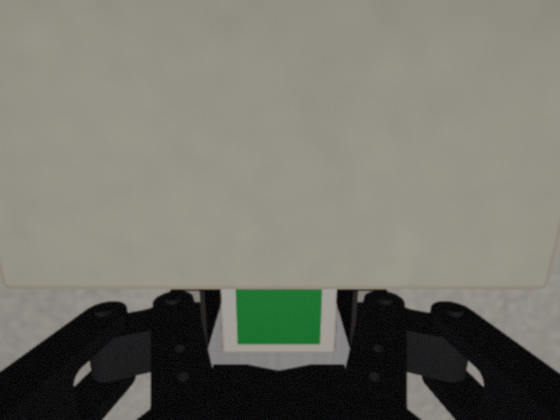

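The slab's front is inside the slot with no resistance; its green label still shows at (280,317). Now I'll release it and push it home from behind.

```bash
python3 - <<'E'
from h import *
gripper_to(.064); move_l([*sxy(-.019),.10],.15); move_l([*sxy(-.09),.10],.2)
gripper_to(.014); move_l([*sxy(-.09),.065],.15)
print("home stop",move_l([*sxy(-.028),.065],.04,max_force=14)); o=st("pushed")
c,s=np.cos(SY),np.sin(SY); print("TCP along slot",np.dot(o["eef_pos"][:2]-SL,[c,s]))
move_l([*sxy(-.09),.066],.2); move_l([*sxy(-.09),.27],.3)
p,d,X=cloud("wrist"); cv2.imwrite("pics/w6.png",p[...,::-1])
h=cv2.cvtColor(p,cv2.COLOR_RGB2HSV); Z=X[...,2]
m=(abs(Z-.074)<.004)&(abs(X[...,1]-.348)<.04)&(X[...,0]<.53)
L=(X[m][:,:2]-SL)@np.array([[c,-s],[s,c]]); print(len(L),"along",np.percentile(L[:,0],[1,5,95]),"across",np.percentile(L[:,1],[2,98]))
E
```

```text
home stop True
pushed t 86.7 tcp [0.4789 0.3442 0.0641] open 0.0139 grip 0.0 F [0.5 0.8 0.5]
TCP along slot -0.03687408240762929
1577 along [-0.02594404 -0.02504102 -0.00334957] across [-0.03664207  0.03605931]
```

View pics/w6.png

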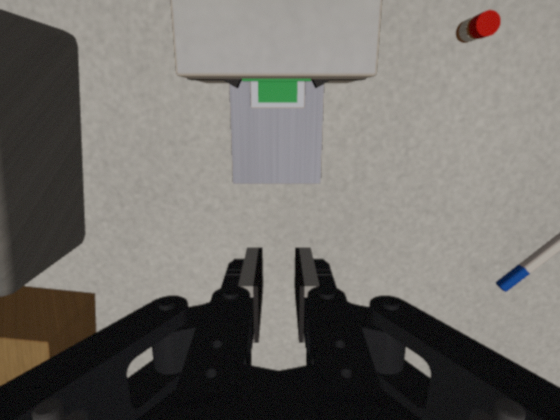

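It sticks out about 25.5 mm, with its rear edge at (277,107). I'll give it one firmer push to be sure it's against the stop, then take a last look.

```bash
python3 - <<'E'
from h import *
c,s=np.cos(SY),np.sin(SY)
gripper_to(.014); move_l([*sxy(-.09),.065],.3)
move_l([*sxy(-.042),.065],.1)
print("stop",move_l([*sxy(-.026),.065],.02,max_force=25)); o=st("pushed"); print(np.dot(o["eef_pos"][:2]-SL,[c,s]))
move_l([*sxy(-.09),.066],.2); move_l([*sxy(-.09),.27],.3)
p,d,X=cloud("wrist"); Z=X[...,2]
m=(abs(Z-.074)<.004)&(abs(X[...,1]-.348)<.022)&(X[...,0]<.53)
L=(X[m][:,:2]-SL)@np.array([[c,-s],[s,c]]); print("along",np.percentile(L[:,0],[1,5]))
movep([.163,-.603,.3],[PI,0,.264])
p,d=get_image("top"); cv2.imwrite("pics/top1.png",p[...,::-1]); st("end")
E
```

```text
stop True
pushed t 90.2 tcp [0.4789 0.3443 0.0643] open 0.0141 grip 0.0 F [0.5 0.3 0.1]
-0.03689935327077019
along [-0.02635419 -0.0254356 ]
end t 95.0 tcp [ 0.1638 -0.6027  0.3   ] open 0.0139 grip 0.0 F [-0.3  0.9 -0.7]
```

View pics/top1.png

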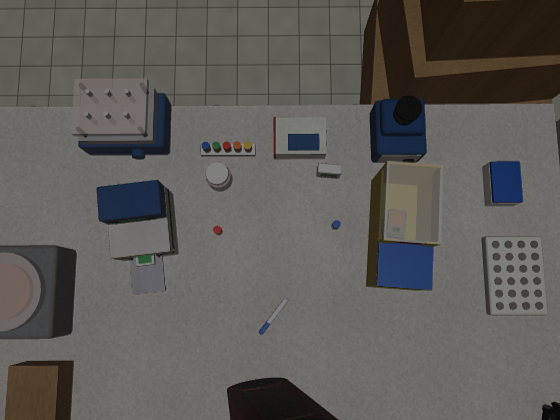

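The bench is clear and the bystanders are where they were. The fresh cassette is in the reader at (145,258), and it stopped at the same depth under 25 N as under 14 N. A spent cassette shows faintly inside the bin at (396,222).

```bash
python3 -c "from plant import *; print(job_done())"
```

```text
the job is handed in; nothing more can be done
None
```

All five spent cassettes are in the bin with the flap shut, the fresh cassette is home against the reader's stop, the bystanders were not moved, and I handed the job in at about 95 s; no verdict came back.

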